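# Peel the sticking tray off the stack in the drawer and hold it over the light plate

## Task

Pull the drawer fully open by its handle; the white tray in it sticks in the heavy steel tray below, so take it by its tab and tip that corner up while the opposite corner stays down, to peel it loose without lifting or tipping the steel tray, which stays in the open drawer. Then finish while holding the white tray by its tab, roughly level and still, centred about 12 cm above the light plate. Leave the glass dish and the amber jar alone.

Things in the scene. Friction and masses are not known exactly. Their poses are not given: they have to be found in the camera images.
- cab_drawer0 (a joint): Drawer of a slim grey bench cabinet (320 deep x 260 wide x 92 high, fixed to the bench, one drawer): 0 shut, 0.23 m fully open (stop); grows as the drawer moves along the handle point's -x axis, roughly to the robot's right (world -y). Sliding drag about 1 N plus 4 N per m/s; it stays where it is left.
- cab_drawer0_handle (a point): Middle of the drawer's straight steel bar handle: round bar 11 thick, 120 long along its y axis, level, its middle 35 mm in front of the drawer front, so that a finger fits behind it from above. Moves with the drawer; its -x axis is the opening direction, z up. The height is that of the bar's axis; the drawer front's top edge is 25 mm higher.
- drawer_floor (a point): Centre of the drawer's inner floor (upper face, 22 mm above the bench), moves with the drawer. Inside 275 (x) x 218 (y), side walls 48 high above the floor, the front 57. Axes as the handle's.
- stack: Heavy square steel tray (about 0.8 kg, with glass slides), 106 x 106 x 28 high, walls 4 thick, loose on the drawer floor. Origin: centre of its underside. Its x axis runs along a diagonal of the square. Four sprung rubber pads, one in the middle of each inner wall, squeeze the skirt of the white tray nested in it with about 2 N each: lifted straight, the white tray resists with about 5 N; with its tab corner tipped up about 2 to 3 N at the tab.
- tray: White formed plastic tray (about 80 g) nested in the steel tray: skirt 92 x 92 and 14 deep, inside the steel tray with 3 mm play each side; square flange 108 x 108, 4 thick, lying on the steel tray's rim. Origin: centre of the skirt's underside, 14 mm below the flange's underside. Its own x axis runs along a diagonal: -x points to the corner with the tab, +x to the opposite corner. z up when level.
- tab (a point): Middle of the white tray's peel tab: an upright plate standing out from the corner along the tray's -x, 36 long (tray x) x 10 thick (tray y) x 22 high (z), centred here, 93.4 mm from the tray's centre axis and 19 mm above the tray's origin. The outer 29 mm of its length are clear of the flange. At the start its lower edge is 22 mm above the drawer floor. Pinch it across its 10 mm thickness from above.
- heel (a point): Corner of the white tray opposite the tab, at the underside of the flange, 76.4 mm from the tray's centre axis along the tray's +x.
- tray_mid (a point): Centre of the white tray at the level of the flange's underside (14 mm above its origin).
- plate_top (a point): Centre of the upper face (18 mm above the bench) of the light plate: black square slab 120 x 120 x 18, fixed to the bench, with a white square face. It stands on the robot's right, nearer to the robot or farther from it than the dish.
- lightplate: The light plate itself; origin: centre of its underside.
- dish: Bystander: shallow glass dish, 92 across, 18 high, loose, in the other of these two places. Origin: centre of its underside.
- reagent: Bystander: amber jar with black cap, 60 across, 80 high, loose. Origin: centre of its underside.
There are look-alikes about, which are no part of the job. Leave any green or red look-alike of the lightplate alone.

How it is judged:
By the outcome, as a careful person would: the job done as asked, in the order asked, and still so for the second after the job is handed in, while the arm keeps its last pose, push and grip.
It also fails if it takes over 58 s, if anything falls off the work surface, if the arm or the gripper's body presses on something with over 40 N, if the wrist force passes 120 N, or if a joint passes its speed limit or range.

## Robot

A 6-joint arm with a two-finger parallel gripper is mounted at the origin on the work surface. World frame = base frame: x ahead of the robot, y to its left, z up, the work surface at z = 0. Lengths are in mm, angles in rad, forces in N, time in s.
With the tool pointing down it reaches from about 250 to 800 mm from the base axis. Payload 3.9 kg.
Tool frame: the origin (TCP) lies where the fingers leave the gripper's body, on its centre line; the fingertips stand 73 mm ahead of it and the grasp point (between the pads) lies 54 mm ahead of it; z points along the fingers, y is the direction in which the jaws open and shut (so a half turn about z gives the same grasp; the last joint's range is limited). The gripper opens to 85 mm and grips with 20 to 120 N. Pads are 22 mm wide; open, the fingers measure 114 mm over their backs; the gripper's body (76 mm by 85 mm) begins 54 mm behind the grasp point. The pads swing forward as they close: fully open they stand 13 mm farther back than shut.
Start: joints at [1.26, 0.26, -0.138, 1.173, 0, 1.571], TCP at [160.551, 499.839, 303.904] pointing down, gripper open.
Joint ranges: [-2.78, 2.78], [-0.83, 1.72], [-1.28, 1.37], [-1.9, 2.12], [-1.57, 1.48], [-3.14, 3.14]. Speed limits (rad/s): [2.57, 2.57, 3.14, 3.14, 3.14, 3.14].

## Interface

Orientations are given as [roll, pitch, yaw] about the fixed x, y, z axes, in that order (R = Rz(yaw) Ry(pitch) Rx(roll)).
In Python, from cell import manip gives the robot as it stands.
- The arm moves only by the tool apply_moves, never from a script. Its arguments are lists of equal length, an entry for each row: "claw": the closure, from -1 (fully open) to 1 (shut); "dp": the shift along the world's x, y, z in mm, a list of three; "twist": the turn about the world's z in degrees. A call has 1 to 8 rows; each row is the pose to reach, as a shift and turn from the pose commanded when the call began; what a row does not reach only later rows make up. A row lasts 1/8 s, in which the tool goes at most 62.5 mm and 10.7 degrees, less where a joint would pass 70% of its speed; a pose out of reach is approached as far as the arm can. A call with a gripper value outside its range is refused whole. The fingers move at their own pace and stop on an object; "force" is the grip in N (left out, the last holds). Time passes only in rows, so rows that repeat a pose let the fingers close. It gives the time, the measured TCP pose, the force and the opening at its end, in the units of the state.
- manip.observe(): the state, without advancing time (a new reading comes with each control period).
- manip.camera(name): name is "side" or "top"; returns a dict with "pixels" (384x512x3 uint8, blue, green, red), "camera_matrix" (3x3 intrinsics, pixels), "T" (4x4, takes a point from camera to world coordinates). Camera axes: x right, y up, looking along -z (the intrinsics and any distortion apply to the point x, -y, -z); pixel columns grow to the right and rows downward; lengths in mm; the calibration is good to about 2 mm. A picture is of the moment at which its call begins. There is no depth.
- manip.hand_in(): hands the job in, once; it reports no verdict.
Trained networks look in a picture, given as the dict that the camera call returned (one of the last four; its "shot" number tells which), for a name from the list of things; names that differ only in an ending like _2 or _b are one class to them, and where a whole thing is asked for, a point or a joint stands for the part that bears it (a point fixed in the world has none). Each returns a list of dicts, best first, with "score" (0 to 1); they miss things now and then, are a little off and sometimes report something else, mostly with a low value. They report only what shows in the picture. A call takes as long as a camera call. They do not tell look-alikes from the thing itself.
- manip.outline_of(picture, query): "region" (384x512 bool, what is visible of it) and "bbox" ([centre column, centre row, width, height] in pixels, round what is visible of it).
The state is a dict: "time": time; "joint_pos": joint angles; "dq": joint speeds; "joint_torque": joint torques, N m; "position": TCP position; "tcp_rot": TCP orientation; "force": force on the tool from outside, world axes, zero at the start; "wrist_torque": the same for the moment, N m; "width": finger opening in mm.
Only numpy, scipy, OpenCV 4.12 (cv2) and the standard library are available. Lean on these libraries where they do the work, as an engineer would, in place of code of your own. Each camera call takes 0.05 s, during which the arm holds its last target. There are 200 camera calls.

## Working session

There is one attempt and no reset: what is moved stays moved. The work goes in short steps, Python scripts to look and compute and a tool call to move; the robot and the scene stay as the last step left them, time stands still between calls to the robot, and variables do not carry over. Pictures are saved under pics/ and viewed, about 8 in all and at most 12, crops included, and the job is handed in when it is done.

Besides the shell and the picture viewer there is one more tool, called after "Request:" as a command line: name --pt "numbers of a row" for each row, then --argument value for the rest. apply_moves: Moves the arm, as the interface text tells. Its arguments: {"type":"object","properties":{"claw":{"type":"array","items":{"type":"number"}},"dp":{"type":"array","items":{"type":"array","items":{"type":"number"}}},"twist":{"type":"array","items":{"type":"number"}},"force":{"type":"number"}},"required":["claw","dp","twist"]}

```bash
ls; mkdir -p pics; cat > h.py <<'E'
import numpy as np, cv2
from cell import manip
def ray(p,uv):
    K=p["camera_matrix"];T=np.array(p["T"]);d=np.linalg.inv(K)@np.array([uv[0],uv[1],1.])
    d=np.array([d[0],-d[1],-d[2]]); return T[:3,3],T[:3,:3]@d
def atz(p,uv,z):
    o,d=ray(p,uv); return o+d*(z-o[2])/d[2]
def proj(p,X):
    T=np.array(p["T"]);c=T[:3,:3].T@(np.array(X,float)-T[:3,3]);q=np.array(p["camera_matrix"])@np.array([c[0],-c[1],-c[2]])
    return q[:2]/q[2]
def tri(a,ua,b,ub):
    A=np.zeros((3,3));B=np.zeros(3)
    for p,u in((a,ua),(b,ub)):
        o,d=ray(p,u);d=d/np.linalg.norm(d);M=np.eye(3)-np.outer(d,d);A+=M;B+=M@o
    return np.linalg.solve(A,B)
E
python3 - <<'E'
from h import *
np.set_printoptions(precision=1,suppress=True)
s=manip.observe();print(s)
for n in("top","side"):
    p=manip.camera(n);print([k for k in p],np.array(p["camera_matrix"]),np.array(p["T"]))
    cv2.imwrite(f"pics/{n}0.png",p["pixels"])
    for q in("cab_drawer0","cab_drawer0_handle","stack","tray","tab","lightplate","dish","reagent"):
        for r in manip.outline_of(p,q)[:3]:
            print(n,q,round(r["score"],2),np.round(r["bbox"],1),r["region"].sum(),atz(p,r["bbox"][:2],20))
E
```

```text
pics
{'time': 0.0, 'joint_pos': array([ 1.3,  0.3, -0.1,  1.2,  0. ,  1.6]), 'dq': array([-0., -0., -0., -0.,  0.,  0.]), 'joint_torque': array([ -0. , -40.6,  25.4,   0. ,   0. ,  -0. ]), 'position': array([160.4, 499.3, 303.1]), 'tcp_rot': array([-3.1, -0. ,  2.8]), 'force': array([ 0. , -0.3, -0.8]), 'wrist_torque': array([0.1, 0. , 0. ]), 'width': 85.32191628676921}
['pixels', 'camera_matrix', 'T', 'shot'] [[427.2   0.  256.2]
 [  0.  427.2 187. ]
 [  0.    0.    1. ]] [[   0.     1.    -0.1  383.2]
 [  -1.     0.     0.   -37.9]
 [   0.     0.1    1.  1308.1]
 [   0.     0.     0.     1. ]]
top cab_drawer0 0.78 [169.8 156.8  27.3  86.1] 904 [563.  199.8  20. ]
top cab_drawer0_handle 0.67 [172.1 155.6  28.6  91.6] 1051 [566.9 193.   20. ]
top tray 0.51 [171.3 157.5  31.   84.8] 1004 [561.  195.2  20. ]
top lightplate 0.94 [336.8 194.6  42.3  43.1] 1512 [ 462.1 -309.    20. ]
top lightplate 0.9 [377.2 254.   39.4  40. ] 1553 [ 286.4 -433.1   20. ]
top lightplate 0.85 [276.8 240.2  43.   40. ] 1629 [ 320.2 -129.8   20. ]
top dish 0.69 [324.2 144.6  29.   30.2] 662 [ 614.1 -268.5   
[... 341 characters left out ...]
   0.5   939.1]
 [    0.      0.      0.      1. ]]
side cab_drawer0 0.85 [243.8 157.6  56.5  26.9] 820 [581.1 238.   20. ]
side cab_drawer0_handle 0.6 [245.5 156.5  51.8  27. ] 884 [592.5 242.8  20. ]
side tray 0.16 [344.9 237.8  19.   32.3] 472 [ 589.1 -411.2   20. ]
side lightplate 0.95 [233.4 223.1  45.1  31.6] 816 [ 313.2 -151.2   20. ]
side lightplate 0.92 [294.4 237.3  50.7  31.4] 1050 [ 448.  -323.1   20. ]
side lightplate 0.92 [354.6 283.7  57.9  39.8] 1389 [ 472.6 -586.7   20. ]
side dish 0.81 [324.  213.9  19.3  17.5] 304 [ 615.2 -270.    20. ]
side dish 0.43 [298.5 236.9  50.3  28.3] 951 [ 460.8 -328.4   20. ]
side reagent 0.64 [344.9 238.2  21.2  27. ] 452 [ 587.7 -412.8   20. ]
```

```bash
python3 -c "
import cv2,numpy as np
t=cv2.imread('pics/top0.png');s=cv2.imread('pics/side0.png')
cv2.imwrite('pics/a.png',cv2.resize(t[60:330,80:440],None,fx=2.2,fy=2.2,interpolation=2))
cv2.imwrite('pics/b.png',cv2.resize(s[90:330,130:440],None,fx=2.4,fy=2.4,interpolation=2))"
```

```text
(no output)
```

View pics/a.png

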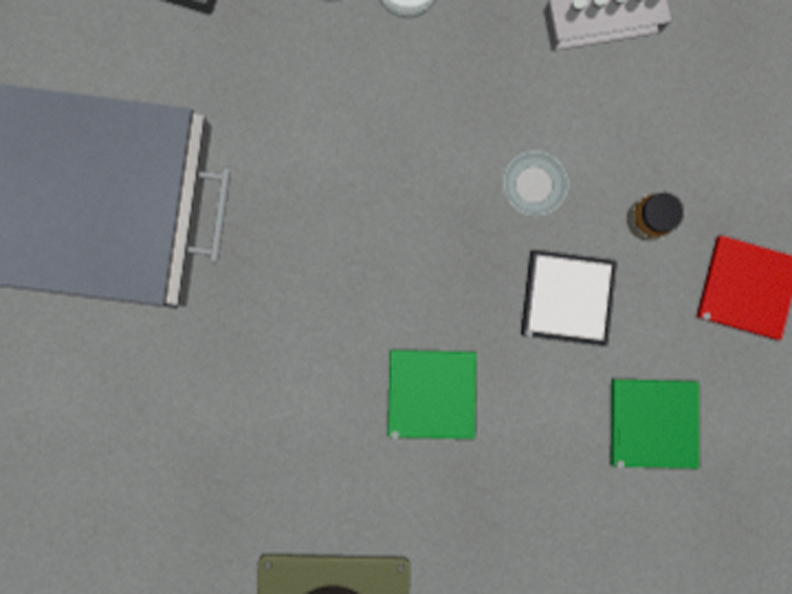

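View pics/b.png

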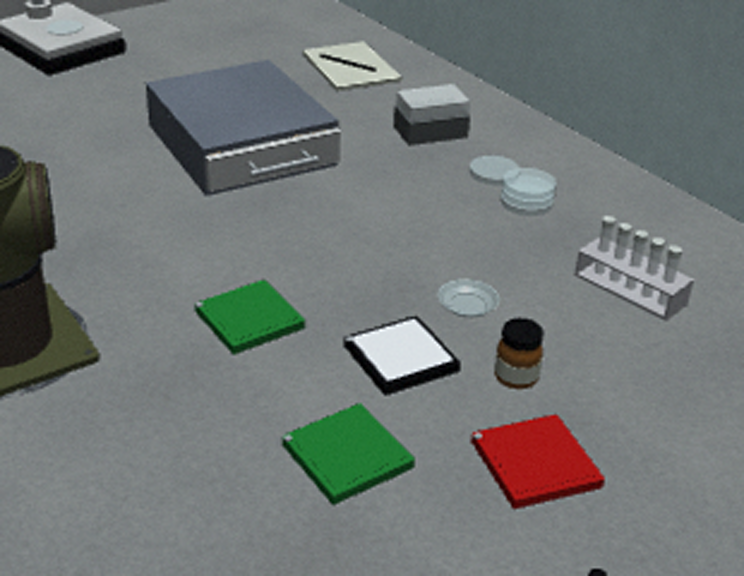

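The top picture shows the white plate at about crop (570,298), and the handle bar from crop (227,171) to (214,259). The dish is farther from the robot than the plate, and the red and green plates are look-alikes.

```bash
python3 - <<'E'
from h import *
np.set_printoptions(precision=1,suppress=True)
a=manip.camera("top");b=manip.camera("side")
f=lambda u:np.array(u)/2.2+[80,60]
g=lambda u:np.array(u)/2.4+[130,90]
e1=atz(a,f((228,171)),54);e2=atz(a,f((214.5,259)),54);print(e1,e2,(e1+e2)/2,np.linalg.norm(e1-e2))
print(atz(b,g((318,157)),54),atz(b,g((250,170)),54),proj(b,e1),proj(b,e2),g((318,157)),g((250,170)))
d=e1-e2;n=np.array([d[1],-d[0]])/np.hypot(d[0],d[1]);print("open dir",n if n[1]<0 else -n)
# front plate top strip corners z=79
for u in((204,115),(190,112),(180,305),(165,303)):print(atz(a,f(u),79))
# white plate
for p in(a,b):
    r=[r for r in manip.outline_of(p,"lightplate")]
    for q in r:
        m=q["region"];c=p["pixels"][m].mean(0)
        if c.min()>100:
            w=m&(p["pixels"].min(2)>150);ys,xs=np.nonzero(w);k,_,_=0,0,0
            rect=cv2.minAreaRect(np.c_[xs,ys].astype(np.float32));print(rect,atz(p,(xs.mean(),ys.mean()),18))
print(a["T"],b["T"])
E
```

```text
[616.3 155.1  54. ] [497.  168.5  54. ] [556.7 161.8  54. ] 120.01021176747358
[627.3 159.7  54. ] [501.8 180.2  54. ] [260.9 156.5] [234.5 162.3] [262.5 155.4] [234.2 160.8]
open dir [-0.1 -1. ]
[685.6 185.7  79. ]
[689.  204.3  79. ]
[433.4 206.8  79. ]
[435.5 226.4  79. ]
((338.5914611816406, 195.17684936523438), (34.12334442138672, 35.558956146240234), 6.340191841125488) [ 461.7 -315.    18. ]
((296.26275634765625, 235.39329528808594), (21.106040954589844, 38.31818771362305), 73.61045837402344) [ 463.5 -316.5   18. ]
[[   0.     1.    -0.1  383.2]
 [  -1.     0.     0.   -37.9]
 [   0.     0.1    1.  1308.1]
 [   0.     0.     0.     1. ]] [[    0.9     0.3    -0.4  -261. ]
 [   -0.5     0.5    -0.7 -1228. ]
 [    0.      0.8     0.5   939.1]
 [    0.      0.      0.      1. ]]
```

```bash
python3 -c "
from h import *
s=manip.observe();print(np.round(s['position'],1),np.degrees(s['tcp_rot']),s['time'])"
```

```text
[160.6 499.8 303.9] [-1.79999601e+02  9.80867781e-04  1.62191601e+02] 1.1
```

Request:
apply_moves --claw '[0.4, 0.4, 0.4, 0.4, 0.4, 0.4, 0.4, 0.4]' --pt "50 -42 0" --pt "100 -85 0" --pt "150 -128 0" --pt "200 -170 0" --pt "250 -212 0" --pt "300 -255 0" --pt "350 -298 0" --pt "396 -338 0" --twist '[0, 3, 6, 9, 12, 12, 12, 12]' --force 30

```text
time: 2.1
position: [542.5, 173.8, 304.1]
tcp_rot: [3.141, 0.001, 3.04]
force: [0.3, 2.3, 0.6]
width: 25.5
```

Request:
apply_moves --claw '[0.42, 0.42, 0.42, 0.42, 0.42, 0.42]' --pt "0 0 -40" --pt "0 0 -80" --pt "0 0 -120" --pt "0 0 -140" --pt "0 0 -140" --pt "0 0 -140" --twist '[0, 0, 0, 0, 0, 0]'

```text
time: 2.85
position: [541.6, 175.6, 164.9]
tcp_rot: [3.141, 0.001, 3.04]
force: [0.8, 0.2, 0.6]
width: 24.8
```

```bash
python3 -c "
from h import *
s=manip.observe();print(np.round(s['position'],1),np.degrees(s['tcp_rot']),s['time'],s['width'])
P=s['position']
p=manip.camera('side');c=p['pixels'][80:230,180:330]
for X in([556.7,161.8,54],list(P[:2])+[P[2]-73]): print(proj(p,X))
cv2.imwrite('pics/c.png',cv2.resize(c,None,fx=4,fy=4,interpolation=2))"
```

```text
[541.6 175.6 164.9] [1.79961348e+02 8.18223999e-02 1.74193865e+02] 2.85 24.80169402174023
[247.85354426 159.36720633]
[242.95250144 150.80835183]
```

View pics/c.png

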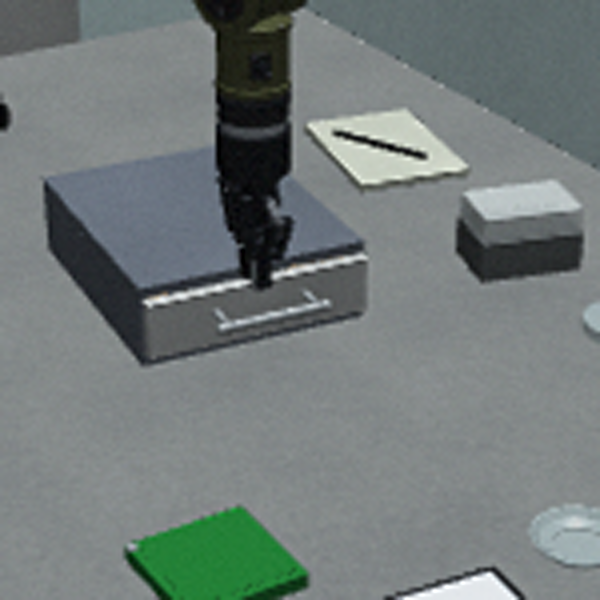

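The tool is about 15 mm short of the bar, so I correct first and then descend. The bar shows at crop (220..328, 305..325).

Request:
apply_moves --claw '[0.42, 0.42, 0.42, 0.42, 0.42, 0.42, 0.42]' --pt "15 -14 0" --pt "15 -14 0" --pt "15 -14 -15" --pt "15 -14 -30" --pt "15 -14 -45" --pt "15 -14 -56" --pt "15 -14 -56" --twist '[0, 0, 0, 0, 0, 0, 0]'

```text
time: 3.78
position: [555.2, 161.3, 107.4]
tcp_rot: [-3.141, -0.001, 3.041]
force: [-1.4, -1.0, 1.7]
width: 24.6
```

Request:
apply_moves --claw '[1, 1, 1, 1]' --pt "0 0 0" --pt "0 0 0" --pt "0 0 0" --pt "0 0 0" --twist '[0, 0, 0, 0]' --force 40

```text
time: 4.28
position: [555.7, 161.4, 107.6]
tcp_rot: [3.142, -0.001, 3.04]
force: [-0.6, 1.1, -0.6]
width: 9.6
```

Request:
apply_moves --claw '[1, 1, 1, 1, 1, 1, 1, 1]' --pt "-1 -8 0" --pt "-2 -24 0" --pt "-4 -43 0" --pt "-6 -62 0" --pt "-8 -81 0" --pt "-9.5 -100 0" --pt "-11 -115 0" --pt "-11.5 -120 0" --twist '[0, 0, 0, 0, 0, 0, 0, 0]'

```text
time: 5.28
position: [543.7, 40.0, 107.6]
tcp_rot: [-3.141, -0.001, 3.039]
force: [-3.0, 1.2, -4.1]
width: 9.0
```

Request:
apply_moves --claw '[1, 1, 1, 1, 1, 1, 1, 1]' --pt "-1 -10 0" --pt "-2.5 -26 0" --pt "-4 -42 0" --pt "-5.5 -58 0" --pt "-7 -74 0" --pt "-8.5 -88 0" --pt "-9.5 -98 0" --pt "-10 -104 0" --twist '[0, 0, 0, 0, 0, 0, 0, 0]'

```text
time: 6.28
position: [533.5, -63.6, 107.6]
tcp_rot: [3.141, -0.002, 3.039]
force: [-4.4, 10.2, -4.1]
width: 9.2
```

Request:
apply_moves --claw '[1, 1, 1, 1]' --pt "-0.3 -3 0" --pt "-0.5 -5 0" --pt "-0.5 -5 0" --pt "-0.5 -5 0" --twist '[0, 0, 0, 0]'

```text
time: 6.78
position: [533.5, -64.2, 107.6]
tcp_rot: [3.132, -0.002, 3.043]
force: [-3.7, 14.0, -3.4]
width: 9.5
```

Request:
apply_moves --claw '[0.45, 0.4, 0.4, 0.4, 0.4, 0.4, 0.4, 0.4]' --pt "0 4 0" --pt "0 4 0" --pt "0 4 0" --pt "0 4 30" --pt "0 4 80" --pt "-40 4 130" --pt "-90 -20 180" --pt "-140 -40 200" --twist '[0, 0, 0, 0, 0, 0, 0, 0]'

```text
time: 7.78
position: [401.1, -106.0, 307.5]
tcp_rot: [-3.14, 0.006, 3.041]
force: [0.3, -0.2, -0.2]
width: 25.7
```

```bash
python3 - <<'E'
from h import *
np.set_printoptions(precision=1,suppress=True)
s=manip.observe();print(s['position'],s['time'])
a=manip.camera('top');b=manip.camera('side')
cv2.imwrite('pics/top1.png',a['pixels']);cv2.imwrite('pics/side1.png',b['pixels'])
np.save('cal.npy',{'a':{k:a[k] for k in('camera_matrix','T')},'b':{k:b[k] for k in('camera_matrix','T')}},allow_pickle=True)
for n,p in(('top',a),('side',b)):
  for q in('cab_drawer0','stack','tray','tab'):
    for r in manip.outline_of(p,q)[:2]:print(n,q,r['score'],r['bbox'],atz(p,r['bbox'][:2],44))
cv2.imwrite('pics/d.png',cv2.resize(a['pixels'][120:245,130:280],None,fx=5,fy=4.8,interpolation=2)[:600])
cv2.imwrite('pics/e.png',cv2.resize(b['pixels'][130:250,190:320],None,fx=5,fy=5,interpolation=2))
E
```

```text
[ 401.1 -106.   307.5] 7.775
top cab_drawer0 0.8 [206.8, 163.4, 107.7, 91.9] [543.1  85.1  44. ]
top stack 0.43 [340.5, 197.4, 39.3, 40.4] [ 452.6 -315.1   44. ]
top tray 0.73 [203.1, 156.1, 60.1, 48.5] [564.6  96.9  44. ]
top tray 0.35 [338.9, 192.9, 36.9, 42.5] [ 465.9 -310.1   44. ]
top tab 0.77 [205.3, 156.7, 55.4, 45.8] [563.   90.3  44. ]
side cab_drawer0 0.73 [256.9, 169.7, 77.6, 54.4] [553.2  84.2  44. ]
side tray 0.58 [259.2, 165.6, 34.1, 15.9] [578.8 107.9  44. ]
side tab 0.8 [260.4, 164.1, 35.2, 14.6] [589.7 115.9  44. ]
```

View pics/d.png

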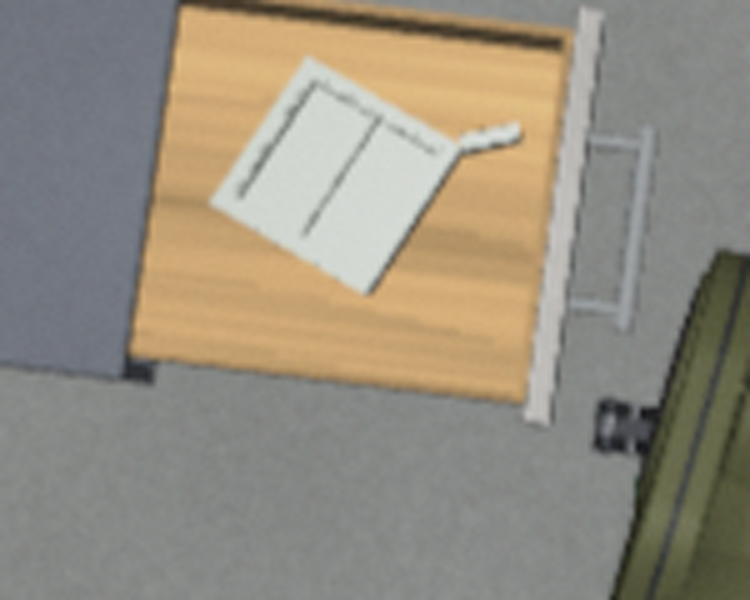

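View pics/e.png

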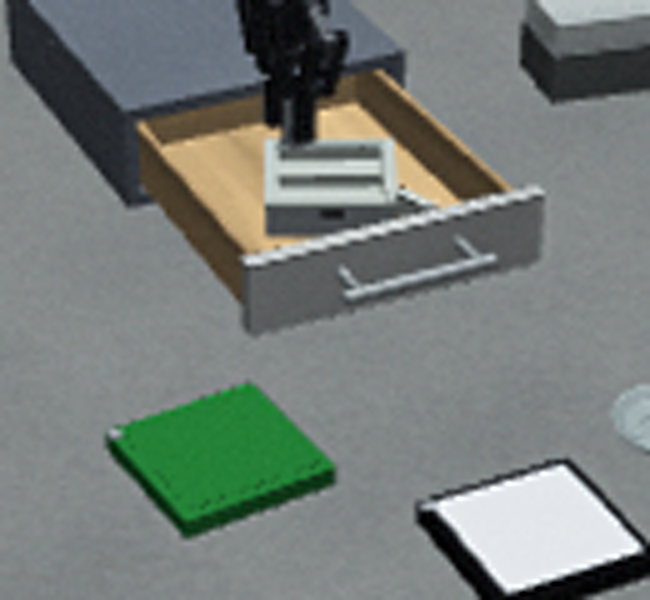

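```bash
python3 - <<'E'
from h import *
np.set_printoptions(precision=1,suppress=True)
c=np.load('cal.npy',allow_pickle=True).item();a=c['a'];b=c['b']
f=lambda u:np.array(u)/[5,4.8]+[130,120]
g=lambda u:np.array(u)/5+[190,130]
C=[atz(a,f(u),54)[:2] for u in((308,57),(463,148),(370,295),(209,202))]
C=np.array(C);print(C,[np.linalg.norm(C[i]-C[i-1]) for i in range(4)]);m=C.mean(0)
d=(C[1]-C[3]);d/=np.linalg.norm(d)
e=(C[2]-C[0]);e/=np.linalg.norm(e);print(m,d,np.degrees(np.arctan2(d[1],d[0])),np.degrees(np.arctan2(e[1],e[0])),m+93.4*d)
print("tab ends",atz(a,f((462,147)),55),atz(a,f((521,132)),66),atz(a,f((493,138)),66))
for u in((130,355),(527,402),(572,35),(180,3)):print('drawer wall',atz(a,f(u),70)[:2])
for u in((549,421),(602,12),(525,415),(580,8)):print('front',atz(a,f(u),79)[:2])
print('bar',atz(a,f((650,128)),54),atz(a,f((624,328)),54))
# side: tab edges
print('side tab',atz(b,g((432,206)),66),atz(b,g((395,187)),66), 'flange',[atz(b,g(u),54)[:2] for u in((267,203),(265,143),(392,139),(395,198))])
E
```

```text
[[634.5 132.3]
 [580.5  38.8]
 [488.2  90.6]
 [542.8 187.1]] [np.float64(106.8346690815366), np.float64(107.90159840981076), np.float64(105.8569063537671), np.float64(110.88715121122235)]
[561.5 112.2] [ 0.2 -1. ] -75.7129810050134 -164.08872332232426 [584.5  21.7]
tab ends [581.   39.4  55. ] [589.5   4.5  66. ] [585.3  20.7  66. ]
drawer wall [446.8 225.9]
drawer wall [424.6  -4. ]
drawer wall [649.6 -23.8]
drawer wall [662.4 206. ]
front [413.3 -17.2]
front [662.3 -41. ]
front [416.5  -3.3]
front [664.4 -28.1]
bar [596.2 -71.5  54. ] [472.  -59.2  54. ]
side tab [592.5   2.5  66. ] [583.9  42.6  66. ] flange [array([494.3,  91.2]), array([542.7, 177.9]), array([637.3, 129.2]), array([585.9,  45.3])]
```

The drawer is open: the bar is at (534,-65), 228 mm from where it started. The tray's tab runs from crop (462,147) to (520,132) in the top view, pointing at about -75°. Its middle is near (586.5,22), and both views agree.

Request:
apply_moves --claw '[0.06, 0.06, 0.06, 0.06, 0.06, 0.06, 0.06, 0.06]' --pt "26 18 0" --pt "53 36 0" --pt "80 54 0" --pt "107 72 0" --pt "134 90 0" --pt "160 107 0" --pt "186 124.5 0" --pt "186 124.5 -40" --twist '[-10, -20, -30, -40, -50, -60, -69, -69]' --force 20

```text
time: 9.28
position: [591.2, 21.5, 265.8]
tcp_rot: [3.134, 0.001, 1.838]
force: [0.3, -0.5, -0.4]
width: 40.2
```

```bash
python3 -c "
from h import *
s=manip.observe();print(np.round(s['position'],1),np.degrees(s['tcp_rot']),s['time'],s['width'],s['joint_pos'])"
```

```text
[591.2  21.5 265.8] [1.79567457e+02 8.48983068e-02 1.05295438e+02] 9.275 40.20922240854424 [ 3.61665709e-02  3.86242434e-01 -5.25492738e-02  1.12431653e+00
  2.84429759e-04  1.34000264e+00]
```

Request:
apply_moves --claw '[0.06, 0.06, 0.06, 0.06, 0.06]' --pt "0 0 -35" --pt "0 0 -70" --pt "0 0 -105" --pt "0 0 -115" --pt "0 0 -115" --twist '[0, 0, 0, 0, 0]'

```text
time: 9.9
position: [586.4, 19.8, 149.0]
tcp_rot: [-3.14, -0.0, 1.836]
force: [0.0, -0.0, 0.7]
width: 40.3
```

Request:
apply_moves --claw '[0.06, 0.06, 0.06, 0.06, 1, 1, 1, 1]' --pt "0 -1.5 -12" --pt "0 -1.5 -25" --pt "0 -1.5 -37" --pt "0 -1.5 -37" --pt "0 -1.5 -37" --pt "0 -1.5 -37" --pt "0 -1.5 -37" --pt "0 -1.5 -37" --twist '[0, 0, 0, 0, 0, 0, 0, 0]' --force 20

```text
time: 10.9
position: [587.2, 18.1, 113.2]
tcp_rot: [3.14, 0.0, 1.836]
force: [1.9, 0.5, 0.3]
width: 9.7
```

```bash
python3 - <<'E'
from h import *
np.set_printoptions(precision=1,suppress=True)
s=manip.observe();print(s['position'],s['time'],s['width'],s['force'],s['wrist_torque'])
b=manip.camera('side');cv2.imwrite('pics/f.png',cv2.resize(b['pixels'][130:230,210:320],None,fx=6,fy=6,interpolation=2))
E
```

```text
[587.2  18.1 113.2] 10.9 9.728066323786456 [1.9 0.5 0.3] [ 0.1 -0.3 -0.2]
```

View pics/f.png

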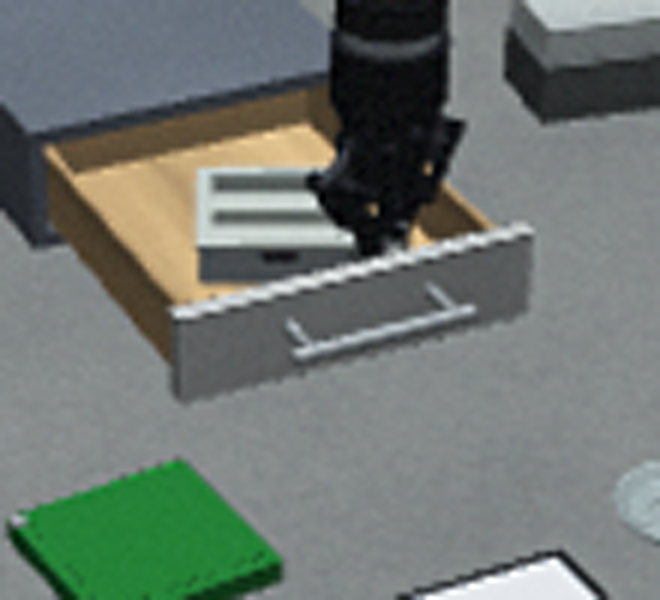

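The tab is gripped (width 9.7 mm). Next I tip it along an arc about the heel.

Request:
apply_moves --claw '[1, 1, 1, 1, 1, 1, 1, 1]' --pt "0 0 4" --pt "0 0.5 8" --pt "-0.3 1 12" --pt "-0.4 1.6 16" --pt "-0.6 2.3 20" --pt "-0.8 3 25" --pt "-1 3.9 30" --pt "-1 3.9 30" --twist '[0, 0, 0, 0, 0, 0, 0, 0]' --force 20

```text
time: 11.95
position: [585.8, 21.9, 143.4]
tcp_rot: [3.141, 0.0, 1.836]
force: [1.7, -0.8, 1.0]
width: 9.9
```

```bash
python3 - <<'E'
from h import *
np.set_printoptions(precision=1,suppress=True)
s=manip.observe();print(s['position'],s['time'],s['width'],s['force'],s['wrist_torque'])
b=manip.camera('side');a=manip.camera('top')
A=cv2.resize(b['pixels'][130:220,210:310],None,fx=6,fy=6,interpolation=2)
cv2.imwrite('pics/g.png',A)
E
```

```text
[585.8  21.9 143.4] 11.95 9.872056964248289 [ 1.7 -0.8  1. ] [-0.2 -0.4 -0.2]
```

View pics/g.png

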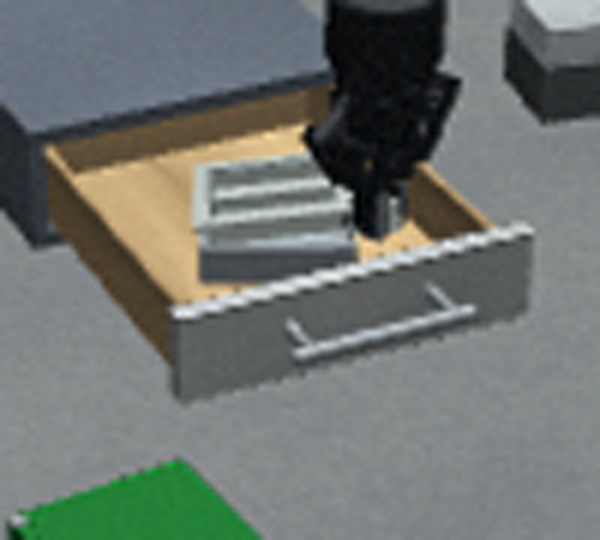

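The tray's tab corner is up and the steel tray is still flat (crop 200..350, 235..285). I continue the arc to about 20°.

Request:
apply_moves --claw '[1, 1, 1, 1, 1, 1, 1, 1]' --pt "-0.2 0.8 4" --pt "-0.5 1.8 8" --pt "-0.8 2.8 12" --pt "-1.1 3.8 16" --pt "-1.5 5.2 20" --pt "-2 7 25" --pt "-2.4 8.8 29" --pt "-2.4 8.8 29" --twist '[0, 0, 0, 0, 0, 0, 0, 0]' --force 20

```text
time: 13.05
position: [583.3, 30.9, 172.2]
tcp_rot: [3.141, 0.0, 1.836]
force: [-0.1, 0.7, -0.4]
width: 9.9
```

Request:
apply_moves --claw '[1, 1, 1, 1, 1, 1]' --pt "0 0 0" --pt "0 0 0" --pt "0 0 6" --pt "0 0 12" --pt "0 0 20" --pt "0 0 20" --twist '[0, 0, 0, 0, 0, 0]' --force 50

```text
time: 13.8
position: [583.8, 30.7, 192.8]
tcp_rot: [3.139, 0.001, 1.836]
force: [0.3, -0.6, -0.3]
width: 8.8
```

```bash
python3 - <<'E'
from h import *
np.set_printoptions(precision=1,suppress=True)
s=manip.observe();print(s['position'],s['time'],s['width'],s['force'],s['wrist_torque'])
b=manip.camera('side')
A=cv2.resize(b['pixels'][120:220,210:310],None,fx=6,fy=6,interpolation=2)
cv2.imwrite('pics/h.png',A)
E
```

```text
[583.8  30.7 192.8] 13.8 8.824874614356514 [ 0.3 -0.6 -0.3] [-0.1 -0.   0.1]
```

View pics/h.png

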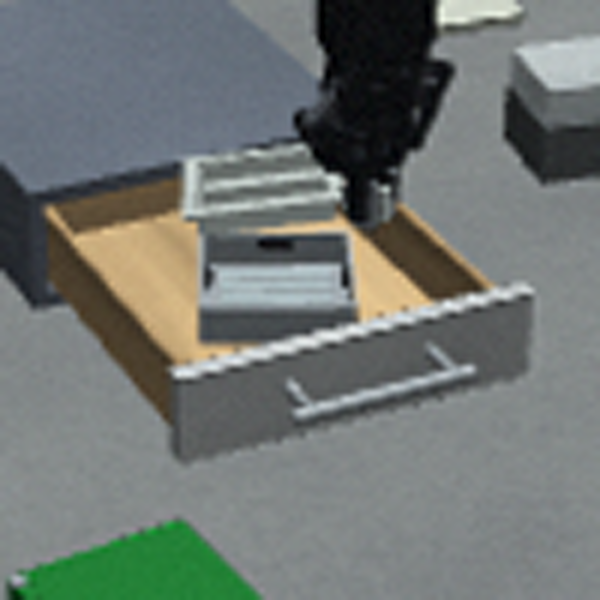

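The tray is free, with the steel tray flat in the open drawer. Now I lift it clear, then measure its tilt.

Request:
apply_moves --claw '[1, 1, 1, 1, 1, 1, 1, 1]' --pt "0 0 15" --pt "0 0 35" --pt "0 0 60" --pt "0 -15 80" --pt "-2 -40 90" --pt "-5 -70 90" --pt "-10 -100 90" --pt "-14 -125 90" --twist '[0, 0, 5, 12, 20, 28, 36, 44]' --force 80

```text
time: 14.85
position: [568.9, -95.3, 282.6]
tcp_rot: [3.141, 0.001, 2.608]
force: [0.2, -0.4, -1.5]
width: 8.3
```

Request:
apply_moves --claw '[1, 1, 1, 1, 1, 1]' --pt "-3 -20 0" --pt "-6 -45 0" --pt "-9 -60 0" --pt "-10 -66 0" --pt "-10 -66 0" --pt "-10 -66 0" --twist '[7, 15, 22, 30, 30, 30]'

```text
time: 15.6
position: [559.2, -160.0, 282.1]
tcp_rot: [3.141, 0.0, 3.126]
force: [-0.3, 0.1, -1.2]
width: 8.3
```

```bash
python3 - <<'E'
from h import *
np.set_printoptions(precision=2,suppress=True)
s=manip.observe();print(s['position'],np.degrees(s['tcp_rot']),s['time'],s['width'],s['force'],s['wrist_torque'])
b=manip.camera('side');a=manip.camera('top')
for n,p in(('top',a),('side',b)):
  for r in manip.outline_of(p,'tray')[:2]:print(n,r['score'],r['bbox'])
u=proj(a,s['position']-[90,0,60]).astype(int);v=proj(b,s['position']-[90,0,60]).astype(int);print(u,v)
ca=a['pixels'][u[1]-40:u[1]+60,u[0]-40:u[0]+40];cb=b['pixels'][v[1]-50:v[1]+50,v[0]-40:v[0]+40]
cv2.imwrite('pics/i.png',np.hstack([cv2.resize(c,None,fx=5,fy=5,interpolation=2) for c in(ca,cb)]))
E
```

```text
[ 559.17 -159.98  282.11] [179.99   0.03 179.09] 15.6 8.253272332672644 [-0.31  0.13 -1.22] [ 0.01 -0.08 -0.01]
side 0.87 [274.3, 166.7, 43.6, 24.7]
[295 185] [274 161]
```

View pics/i.png

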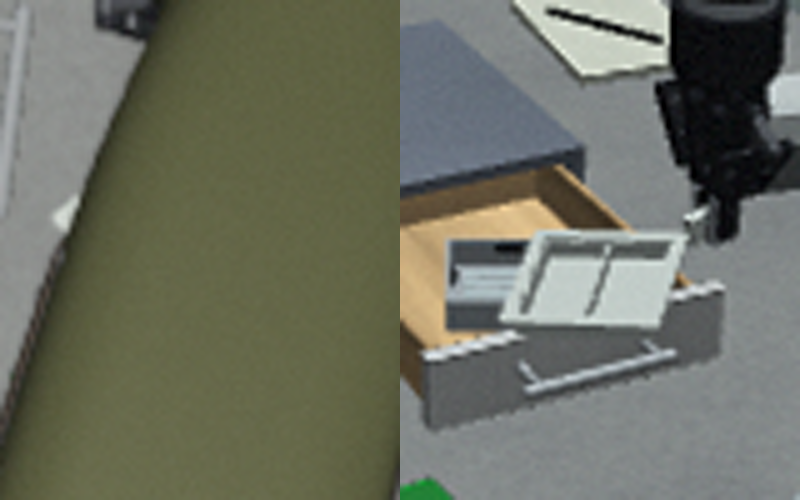

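The side view shows the flange corners at about crop (688,235), (538,232), (498,318) and (665,327). I fit the tilt from those.

```bash
cat >> h.py <<'E'
from scipy.spatial.transform import Rotation as Ro
from scipy.optimize import least_squares
def fit(p,uv,c0,yaw0):
    # flange top corners (tray frame, origin tray): tab, +y... order given tab, left, heel, right seen from above with tab=-x
    q=76.4;M=np.array([[-q,0,18],[0,q,18],[q,0,18],[0,-q,18]])
    def P(x): return Ro.from_euler('xyz',x[3:]).apply(M)+x[:3]
    f=lambda x:np.r_[(np.array([proj(p,X) for X in P(x)])-uv).ravel(),(x[:3]-c0)/30]
    r=least_squares(f,np.r_[c0,0,0,yaw0]);return r.x[:3],np.degrees(r.x[3:]),np.abs(r.fun[:8]).max()
E
python3 - <<'E'
from h import *
np.set_printoptions(precision=1,suppress=True)
b=np.load('cal.npy',allow_pickle=True).item()['b']
uv=np.array([(288,235),(265,327),(98,318),(138,232)])/5+[274-40,161-50]
# tab dir world +x => tray x axis yaw=180 ; tray +y = world -y
for th in(0,10,20):
    pass
print(fit(b,uv,np.array([465,-158,190.]),np.pi))
E
```

```text
(array([ 466.4, -163.9,  188.9]), array([  0.5,   7. , 180.3]), np.float64(0.4956736381890039))
```

The tray is tilted about 7° heel-down. I'll level it by easing its heel onto free bench here with a light grip, then grip firmly again.

Request:
apply_moves --claw '[1, 1, 1, 1, 1, 1, 1, 1]' --pt "0 0 -20" --pt "0 0 -50" --pt "0 0 -80" --pt "0 0 -110" --pt "0 0 -140" --pt "0 0 -155" --pt "0 0 -165" --pt "0 0 -165" --twist '[0, 0, 0, 0, 0, 0, 0, 0]' --force 60

```text
time: 16.8
position: [559.1, -160.2, 116.6]
tcp_rot: [3.142, -0.0, 3.127]
force: [0.1, -0.1, -1.1]
width: 8.7
```

Request:
apply_moves --claw '[1, 1, 1, 1, 1, 1, 1, 1]' --pt "0 0 -6" --pt "0 0 -12" --pt "0.5 0 -18" --pt "1 0 -24" --pt "1.5 0 -30" --pt "2 0 -34" --pt "2 0 -36" --pt "2 0 -36" --twist '[0, 0, 0, 0, 0, 0, 0, 0]' --force 20

```text
time: 17.8
position: [560.9, -160.2, 80.4]
tcp_rot: [3.142, -0.0, 3.128]
force: [2.3, 0.2, 2.9]
width: 8.8
```

Request:
apply_moves --claw '[1, 1, 1, 1, 1]' --pt "0 0 0" --pt "0 0 0" --pt "0 0 0" --pt "0 0 0" --pt "0 0 0" --twist '[0, 0, 0, 0, 0]' --force 90

```text
time: 18.42
position: [560.8, -160.2, 80.6]
tcp_rot: [3.142, -0.001, 3.127]
force: [0.5, -0.0, 1.5]
width: 8.1
```

Request:
apply_moves --claw '[1, 1, 1, 1, 1, 1, 1, 1]' --pt "0 0 10" --pt "0 0 30" --pt "0 0 60" --pt "0 0 90" --pt "0 -10 115" --pt "0 -30 125" --pt "-1 -55 125" --pt "-2 -80 125" --twist '[0, 0, 0, 0, 0, 0, 0, 0]' --force 90

```text
time: 19.42
position: [558.3, -241.6, 205.1]
tcp_rot: [3.141, -0.001, 3.127]
force: [-0.2, -0.1, -0.2]
width: 8.2
```

Request:
apply_moves --claw '[1, 1, 1, 1, 1, 1, 1, 1]' --pt "0 -25 0" --pt "0 -48 0" --pt "0 -64 0" --pt "0 -73 0" --pt "0 -76 0" --pt "0 -76 0" --pt "0 -76 0" --pt "0 -76 0" --twist '[0, 0, 0, 0, 0, 0, 0, 0]'

```text
time: 20.42
position: [559.1, -315.7, 205.8]
tcp_rot: [3.142, -0.0, 3.128]
force: [0.0, -0.8, -0.6]
width: 8.4
```

```bash
python3 - <<'E'
from h import *
np.set_printoptions(precision=2,suppress=True)
s=manip.observe();print(s['position'],np.degrees(s['tcp_rot']),s['time'],s['width'],s['force'])
b=manip.camera('side')
cv2.imwrite('pics/j0.png',b['pixels'])
cv2.imwrite('pics/j.png',cv2.resize(b['pixels'][145:265,220:380],None,fx=5,fy=5,interpolation=2))
E
```

```text
[ 559.14 -315.7   205.8 ] [180.    -0.   179.24] 20.425 8.39939443642861 [ 0.03 -0.8  -0.63]
```

View pics/j.png

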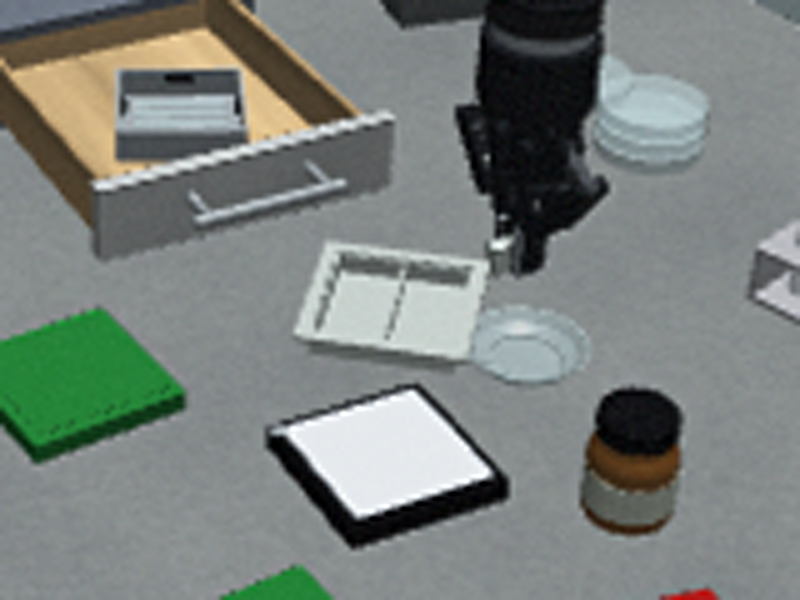

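The tray is held over the plate. Its flange corners are at about crop (490,263) for the tab corner, (475,358), (295,337) for the heel and (328,242). I fit the pose from these.

```bash
python3 - <<'E'
from h import *
np.set_printoptions(precision=1,suppress=True)
b=np.load('cal.npy',allow_pickle=True).item()['b']
uv=np.array([(490,263),(473,358),(295,336),(328,242)])/5+[220,145]
print(fit(b,uv,np.array([463,-316,129.]),np.pi))
for z in(119,139):print(fit(b,uv,np.array([463,-316,z]),np.pi))
E
```

```text
(array([ 461.2, -320.1,  126.5]), array([  0.4,   0.4, 180.4]), np.float64(0.3260790947439318))
(array([ 463.1, -317.8,  124.5]), array([  0.3,   0.4, 180.4]), np.float64(0.3786038364772253))
(array([ 459.3, -322.5,  128.6]), array([  0.4,   0.3, 180.4]), np.float64(0.3031574674819808))
```

The tray is level (0.4°), within about 4 mm of the plate's centre, with its middle about 122 mm above the plate. The drawer is unmoved. I let it settle briefly, then hand in.

Request:
apply_moves --claw '[1, 1, 1, 1]' --pt "0 2 0" --pt "0 2 0" --pt "0 2 0" --pt "0 2 0" --twist '[0, 0, 0, 0]'

```text
time: 20.98
position: [559.1, -314.3, 205.7]
tcp_rot: [-3.142, 0.0, 3.127]
force: [0.4, -0.8, -1.0]
width: 8.4
```

```bash
python3 -c "
from h import *
s=manip.observe();print(s['position'],s['width'],s['force'],s['time'],abs(s['dq']).max());print(manip.hand_in())"
```

```text
[ 559.08551478 -314.30680197  205.6954903 ] 8.350806258034181 [ 0.38193925 -0.75547366 -1.02507555] 20.975 0.0009563724070424423
the job is handed in; nothing more can be done
None
```

I pulled the drawer open to its stop and peeled the white tray loose by its tab, keeping the opposite corner down. I handed in at 21 s, with the tray held by its tab above the white light plate.

- **Extra step:** the freed tray hung about 7° heel-down. I eased it onto bare bench with a light grip to level it, then gripped it firmly again.
- **Tray:** fitted from the side camera only, it was level within about 0.5°. It was within about 4 mm of the plate's centre, and I moved it a further 2 mm toward the centre afterwards. Its middle was about 122 mm above the plate's top. The arm was still, and the grip held at 8.4 mm opening under 90 N.
- **Drawer and steel tray:** the handle had moved about 228 mm by camera, which agrees with the 230 mm stop within the calibration. The steel tray lay flat in the open drawer.
- **Dish and jar:** the arm never touched them.

I took no picture after the last 2 mm move. The arm hid the tray from the top camera, so its tilt was never checked from a second view.

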